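# Part a bisque infuser mug onto its kiln setters and clip its ticket

## Task

The bisque-fired infuser mug is still stacked together on its kiln ticket, and in the glaze firing its parts would fuse: take it apart without tipping any part over, and set each part down gently, not dropping it, on the kiln setter made for it. The lid goes on the low thick ring with its plug in the bore, the infuser hangs by its flange in the tall tube, and the mug stands flat inside the shallow dish. Then lay the bare ticket on the wooden board and slide it straight in under the sprung clip, its leading edge lifting the clip, until it is home against the stop, and leave everything released and at rest.

Things in the scene. Friction and masses are not known exactly. Their poses are not given: they have to be found in the camera images.
- lid: Loose bisque lid, 45 g, top of the stack. Origin: on its axis, underside of its disc (48 mm diameter, 4 mm thick at the edge, slightly domed); z up. A plug, 18 mm diameter, hangs 6 mm below. Grip the round knob on top: 19 mm diameter from 15 to 21 mm above the origin, knob top at 25 mm, neck 13 mm thick at 6 to 11 mm.
- infuser: Loose bisque infuser, 80 g, hanging in the mug under the lid. Origin: on its axis, underside of its flange; z up. Flange 62 mm diameter, 10 mm thick (0 to +10 mm), bore 28 mm; below it a closed tube, 36 mm diameter, reaches 48 mm down. Grip it across the flange from above, fingertips not below the flange's underside.
- mug_body: Loose bisque mug, about 160 g, standing on the ticket with infuser and lid in it. Origin: centre of its underside, z up. Foot 42 mm diameter, body 54 mm outside from 16 mm up to the rim at 66 mm, bore 46 mm. The handle sticks out along own -x to 52 mm from the axis, 13 to 58 mm up; grip the body across own y.
- ticket: Loose stiff kiln ticket, a dark hardboard plate with a blank paper face and an eyelet, 104 mm long (own x) x 50 mm wide (own y) x 6 mm thick, 35 g, lying flat under the mug and sticking out at both ends. Origin at the centre of its underside. It may go under the clip with either end first. Grip it across its width near its middle, or it droops.
- ring_setter: Low thick ring of kiln clay, for the lid: outer diameter 62 mm, bore 32 mm, 14 mm high, loose on the table. Origin at the centre of its underside. When the lid is seated its origin is 14 mm above the ring's.
- tall_setter: Tall open tube of kiln clay, for the infuser: outer diameter 58 mm, bore 48 mm, 56 mm high, loose on the table. Origin at the centre of its underside. When the infuser is seated its origin is 56 mm above the tube's.
- dish_setter: Shallow round dish of kiln clay, for the mug: outer diameter 68 mm, floor 6 mm above its underside, inside the low rim (top at 11 mm) 58 mm in diameter; loose on the table. Origin at the centre of its underside. When the mug stands in it the mug's origin is 6 mm above the dish's.
- ticket_board: Plywood board fixed on the table: x -68 to +62 mm, 76 mm wide, 12 mm thick; origin centre of underside. Ticket is pushed in along own +x. Steel bar clip, 60 mm wide, at the +x end, up to 45 mm above the table: open mouth at x +17 mm (lip 10 mm over the board), pressing line x +32, back stop x +48. Home: ticket centre at x -4, y 0, z 12 mm. A closed chest 180 mm high stands near it.
- clip (a joint): Sprung clip hinge, rad. 0 = shut (1.5 mm over the board), grows as it lifts; a ticket under it holds it at about 0.16. The ticket's edge must push with about 4 to 9 N to enter; about 3 N holds the ticket down.
Mind the look-alikes: they are no part of the job. Leave any green or turquoise look-alike of the mug_body alone.

How it is judged:
By the outcome, as a careful person would: the job done as asked, in the order asked, and still so for the second after the job is handed in, with the robot touching nothing.
It also fails if it takes over 112 s, if anything falls off the work surface, if the arm or the gripper's body presses on something with over 40 N, if the wrist force passes 120 N, or if a joint passes its speed limit or range.

## Robot

A 7-joint arm with a two-finger parallel gripper is mounted at the origin on the work surface; the furniture and walls round the work are solid. World frame = base frame: x ahead of the robot, y to its left, z up, the work surface at z = 0. Lengths are in m, angles in degrees, forces in N, time in s.
With the tool pointing down it reaches from about 0.425 to 0.925 m from the base axis. Payload 6.8 kg.
Tool frame: the origin (TCP) lies at the centre of the arm's flange, where the gripper is bolted on; the fingertips stand 173 mm ahead of it and the grasp point (between the pads) lies 155 mm ahead of it; z points along the fingers, y is the line along which they close (so a half turn about z gives the same grasp; the last joint's range is limited). The gripper opens to 85 mm and grips with 20 to 120 N. Pads are 22 mm wide; open, the fingers measure 114 mm over their backs; the gripper's body (76 mm by 85 mm) begins 54 mm behind the grasp point. The pads swing forward as they close: fully open they stand 13 mm farther back than shut.
Start: joints at [-73.001, 27.33, 1.283, 89.118, -0.659, 63.558, -4.761], TCP at [0.266, 0.62, 0.405] pointing down, gripper open.
Joint ranges: [-169.35, 169.35], [-19.33, 120.38], [-80.79, 83.38], [13.8, 139.57], [-78.32, 258.32], [9.67, 109.79], [-169.56, 169.56]. Speed limits (degrees/s): [136.94, 136.94, 180, 180, 180, 180, 180].

## Interface

Orientations are given as [roll, pitch, yaw] about the fixed x, y, z axes, in that order (R = Rz(yaw) Ry(pitch) Rx(roll)).
In Python, from workcell import get_obs, camera, get_calibration, sign_off gives the robot as it stands.
- The arm moves only by the shell command python3 -m creep 'ROWS' [OPENING] [FORCE]. ROWS is text: rows parted by semicolons, each of 6 numbers parted by spaces: the shift along the tool's x, y, z normalised to -1 to 1, where 1 is 0.3 m, then the turn, a rotation vector about the tool's x, y, z normalised to -1 to 1, where 1 is 60 degrees. In form: x y z wx wy wz; .... A call has 1 to 8 rows; each row shifts and turns the commanded pose from where the row before left it, along the tool's axes as they then stand; what a row does not reach is not made up. A row lasts 1/12 s, in which the tool goes at most 41.7 mm and 7.16 degrees, less where a joint would pass 70% of its speed; a pose out of reach is approached as far as the arm can. A call with a number of a shift or a turn outside -1 to 1 is refused whole. A call with a gripper value outside its range is refused whole. OPENING is the closure, from -1 (fully open) to 1 (shut), set as the call begins (- or left out, the last holds). The fingers move at their own pace and stop on an object; FORCE is the grip in N (left out, the last holds). Time passes only in rows, so rows that do not move let the fingers close. It gives the time, the measured TCP pose, the force, the opening and the grip force at its end, in the units of the state.
- get_obs(): the state, without advancing time (a new reading comes with each control period).
- camera(name): name is "scene" or "top" or "wrist"; returns the picture (420x560x3 uint8, red, green, blue); there is no depth.
- get_calibration(name): a dict with "camera_matrix" (3x3 intrinsics, pixels), "R" (3x3) and "t" (3): a world point X has camera coordinates R X + t. Camera axes: x right, y down, z forward; pixel columns grow to the right and rows downward; lengths in m; the calibration is good to about 2 mm. A picture is of the moment at which its call begins: read the wrist's pose just before it. get_calibration takes no time and is no camera call; for the wrist camera it gives the pose at the moment of the call.
- sign_off(): hands the job in; it is judged then, once.
The state is a dict: "time": time; "q": joint angles; "joint_vel": joint speeds; "tau": joint torques, N m; "position": TCP position; "ee_rot": TCP orientation; "force": force on the tool from outside, world axes, zero at the start; "ft_torque": the same for the moment, N m; "opening": finger opening in m; "grasp_force": force on a finger pad.
Only numpy, scipy, OpenCV 4.12 (cv2) and the standard library are available. Lean on these libraries where they do the work, as an engineer would, in place of code of your own. Each camera call takes 0.05 s, during which the arm holds its last target. There are 200 camera calls.

## Working session

There is one attempt and no reset: what is moved stays moved. The work goes in short steps, Python scripts to look and compute and a shell command to move; the robot and the scene stay as the last step left them, time stands still between calls to the robot, and variables do not carry over. Pictures are saved under pics/ and viewed, at most 14 in all, crops included, and the job is handed in when it is done.

```bash
ls; mkdir -p pics
python3 - <<'E'
from workcell import *
import cv2,numpy as np
o=get_obs();print({k:np.round(v,3) for k,v in o.items()})
for n in ("scene","top","wrist"):
    c=get_calibration(n);print(n,np.round(c["camera_matrix"],1).tolist(),np.round(c["R"],3).tolist(),np.round(c["t"],3))
    im=camera(n);cv2.imwrite(f"pics/{n}0.png",im[:,:,::-1])
E
```

```text
pics
{'time': np.float64(0.0), 'q': array([-73.001,  27.375,   1.28 ,  89.178,  -0.657,  63.556,  -4.762]), 'joint_vel': array([-0.004, -0.031, -0.   , -0.087,  0.003, -0.053, -0.021]), 'tau': array([-1.0000e-03, -5.9645e+01,  1.6080e+00, -2.8120e+01,  1.3000e-02,
        1.0000e-02,  0.0000e+00]), 'position': array([0.266, 0.62 , 0.404]), 'ee_rot': array([-1.79899e+02,  1.00000e-02,  1.56809e+02]), 'force': array([ 0.041, -0.363,  0.916]), 'ft_torque': array([0.027, 0.021, 0.018]), 'grasp_force': np.float64(0.0), 'opening': np.float64(0.086)}
scene [[433.7, 0.0, 280.3], [0.0, 433.7, 212.0], [0.0, 0.0, 1.0]] [[-0.484, -0.875, -0.007], [-0.559, 0.315, -0.767], [0.674, -0.367, -0.641]] [0.453 0.175 1.456]
top [[458.3, 0.0, 282.5], [0.0, 458.3, 211.7], [0.0, 0.0, 1.0]] [[-0.009, -1.0, 0.021], [-0.985, 0.006, -0.172], [0.172, -0.022, -0.985]] [0.276 0.407 1.304]
wrist [[319.7, 0.0, 282.6], [0.0, 319.7, 209.6], [0.0, 0.0, 1.0]] [[0.394, 0.919, -0.002], [0.885, -0.379, 0.269], [0.247, -0.108, -0.963]] [-0.674 -0.035  0.379]
```

View pics/scene0.png

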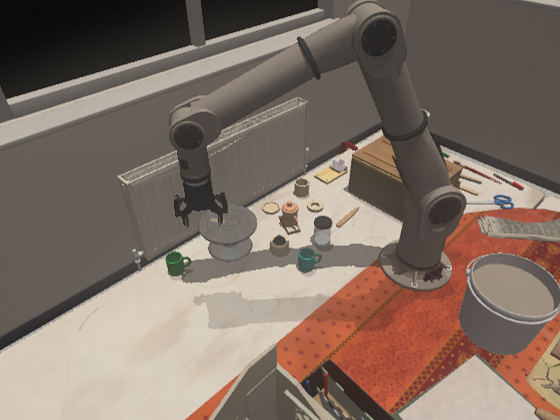

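View pics/top0.png

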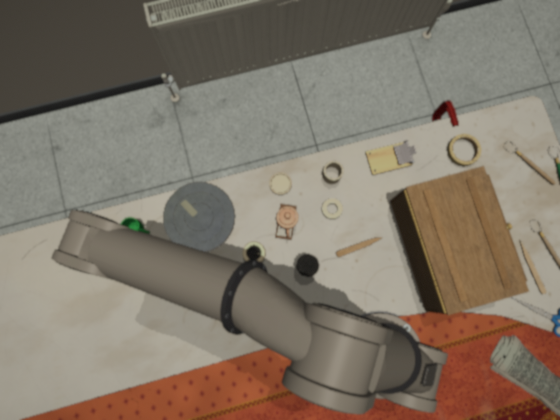

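Top view: the stack is at (287,217), a ring at (332,208), a tube at (332,173), a flat dish at (281,184), and the board with its clip at (390,158). Look-alikes are a tan cup at (254,250), a dark/glass one at (306,265), and the green (133,226) and turquoise mugs. I'll confirm with an enlarged crop.

Run:
```python
import cv2,numpy as np
a=cv2.imread("pics/top0.png")[130:290,235:425];b=cv2.imread("pics/scene0.png")[150:280,240:380]
cv2.imwrite("pics/c1.png",cv2.resize(a,None,fx=3.7,fy=3.7,interpolation=cv2.INTER_CUBIC))
cv2.imwrite("pics/c2.png",cv2.resize(b,None,fx=4.5,fy=4.5,interpolation=cv2.INTER_CUBIC))
```

```text
(no output)
```

View pics/c1.png

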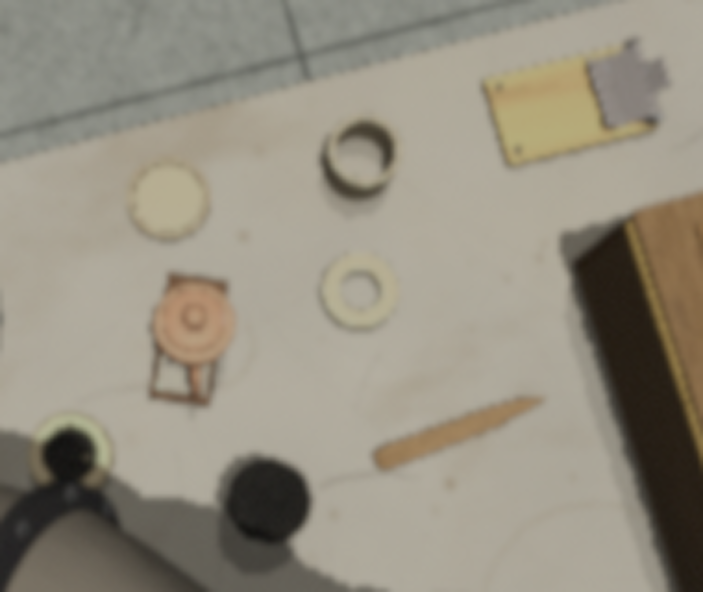

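View pics/c2.png

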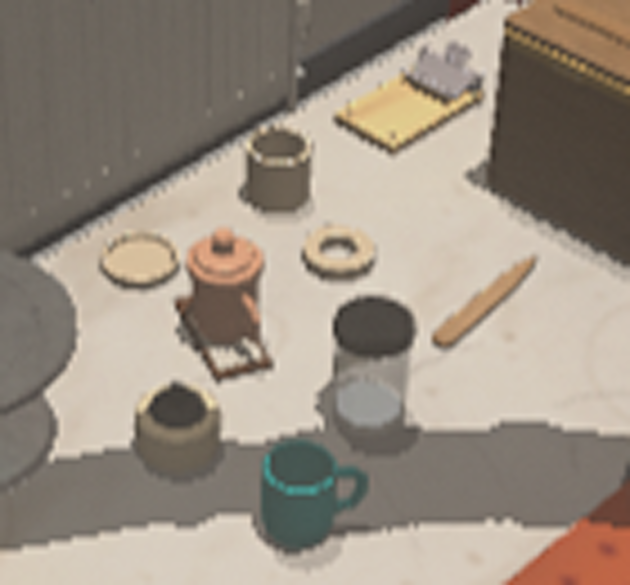

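The crop confirms it. The orange bisque stack with its knob, on the dark ticket, is at top (287,217). The ring is at (332,208). The tall open tube is at (332,173). The shallow dish at (281,184) is pale with a low rim. The dark-filled tan pot (254,250), the black-lidded glass and the turquoise mug are look-alikes. Next, a coarse triangulation.

```bash
cat > h.py <<'E'
from workcell import *
import cv2,numpy as np
def ray(c,uv):
    R=np.array(c["R"]);t=np.array(c["t"]);d=R.T@np.linalg.solve(c["camera_matrix"],[uv[0],uv[1],1.]);return -R.T@t,d
def plane(c,uv,z):
    o,d=ray(c,uv);return o+d*(z-o[2])/d[2]
def tri(obs):
    A=np.zeros((3,3));b=np.zeros(3);L=[]
    for c,uv in obs:
        o,d=ray(c,uv);d=d/np.linalg.norm(d);P=np.eye(3)-np.outer(d,d);A+=P;b+=P@o;L.append((P,o))
    X=np.linalg.solve(A,b);return X,[1e3*np.linalg.norm(P@(X-o)) for P,o in L]
def proj(c,X):
    p=np.array(c["camera_matrix"])@(np.array(c["R"])@X+c["t"]);return p[:2]/p[2]
E
python3 - <<'E'
from h import *
T,S,W=[get_calibration(n) for n in("top","scene","wrist")]
t=lambda x,y:(235+x/3.7,130+y/3.7)
s=lambda x,y:(240+x/4.5,150+y/4.5)
for n,a,b,z in [("knob",(194,317),(222,235),.107),("ring",(358,291),(338,249),.014),("tube",(361,155),(279,147),.056),("dish",(168,200),(140,258),.01),
 ("boardBL",(510,165),(394,150),.012),("boardTL",(486,82),(337,118),.012)]:
    X,e=tri([(T,t(*a)),(S,s(*b))]);print(n,X.round(4),np.round(e,1),"plane",plane(T,t(*a),z).round(4),plane(S,s(*b),z).round(4))
print("boardBR",plane(T,t(655,125),.012),"TR",plane(T,t(630,45),.012))
print("ticket corners",[plane(T,t(*p),.006).round(4).tolist() for p in [(170,275),(227,284),(151,397),(210,404)]])
print("cam",ray(W,(280,210)))
E
```

```text
knob [0.3875 0.2632 0.0992] [2.2 2.2] plane [0.385  0.2616 0.107 ] [0.3804 0.2699 0.107 ]
ring [0.4232 0.1269 0.0055] [1.6 1.6] plane [0.4208 0.1267 0.014 ] [0.4154 0.1342 0.014 ]
tube [0.5242 0.1273 0.0508] [1.4 1.4] plane [0.522  0.1269 0.056 ] [0.5188 0.1322 0.056 ]
dish [0.5003 0.2799 0.0018] [2. 2.] plane [0.4972 0.2783 0.01  ] [0.4927 0.286  0.01  ]
boardBL [ 0.5295 -0.0026 -0.0025] [1.6 1.6] plane [ 0.5248 -0.0007  0.012 ] [0.5142 0.0106 0.012 ]
boardTL [ 0.6013  0.014  -0.0045] [1.8 1.8] plane [0.5951 0.0161 0.012 ] [0.5829 0.0288 0.012 ]
boardBR [ 0.55814297 -0.12159124  0.012     ] TR [ 0.62659547 -0.10477466  0.012     ]
ticket corners [[0.4362, 0.2772, 0.006], [0.4285, 0.2313, 0.006], [0.3374, 0.2932, 0.006], [0.3315, 0.2463, 0.006]]
cam (array([0.20299058, 0.64723714, 0.37350069]), array([ 0.24456396, -0.11559424, -0.96275325]))
```

View pics/wrist0.png

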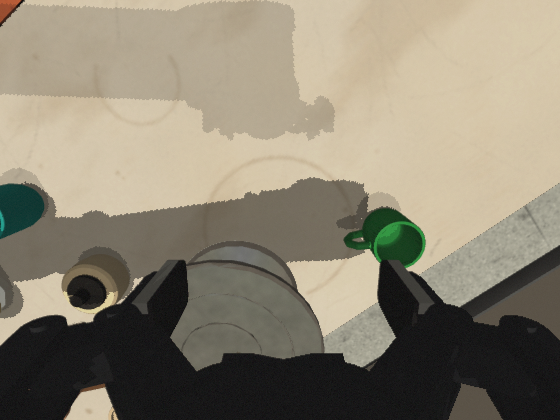

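Two-view heights agree to within several mm (scene calibration bias). The wrist camera covers about 0.65 m at this height, so I'll move over the stack and measure from there.

```bash
python3 -m creep '0 0 0 0 0 -0.097;0 0 0 0 0 -0.097;0 0 0 0 0 -0.097;0 0 0 0 0 -0.097;-0.04 -0.1 0 0 0 0;-0.04 -0.1 0 0 0 0;-0.04 -0.1 0 0 0 0;-0.04 -0.1 0 0 0 0'
python3 -m creep '-0.04 -0.1 0 0 0 0;-0.04 -0.1 0 0 0 0;-0.04 -0.1 0 0 0 0;-0.04 -0.1 0 0 0 0;-0.04 -0.1 0 0 0 0;-0.04 -0.1 0 0 0 0;0 0 0 0 0 0;0 0 0 0 0 0'
cat >> h.py <<'E'
import json
def snap(n,name="wrist"):
    c=get_calibration(name);im=camera(name)[:,:,::-1]
    json.dump({k:np.array(v).tolist() for k,v in c.items()},open(f"pics/{n}.json","w"));cv2.imwrite(f"pics/{n}.png",im)
def load(n):
    return cv2.imread(f"pics/{n}.png"),{k:np.array(v) for k,v in json.load(open(f"pics/{n}.json")).items()}
E
python3 - <<'E'
from h import *
snap("wA")
o=get_obs();print(o["time"],o["position"],o["ee_rot"],o["q"])
E
```

```text
time: 0.82
position: [0.3143, 0.4991, 0.4042]
ee_rot: [-180.0, -0.0, -179.9]
force: [-0.2, -0.3, -0.0]
opening: 0.0853
grasp_force: 0.0
time: 1.48
position: [0.3871, 0.3187, 0.4047]
ee_rot: [-180.0, 0.0, 179.8]
force: [0.4, 0.3, 0.4]
opening: 0.0851
grasp_force: 0.0
1.5333 [0.38639512 0.32036795 0.40475202] [ 1.79976933e+02 -3.61855779e-03 -1.79992509e+02] [-48.10773311  10.99694038   1.51237537 112.49436539  -0.36808758
  56.49869682  43.58746975]
```

View pics/wA.png

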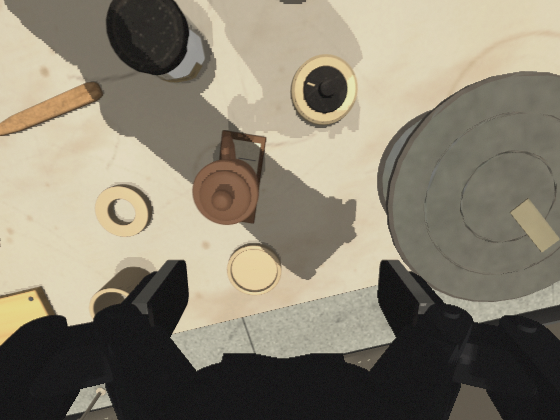

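View A: the stack knob is at (224,193) and the ring at (123,210). The dish is at (254,268), and the tube (125,290) and board (20,310) are partly hidden by the finger. I'll take two more views nearer them.

```bash
python3 -m creep '-0.063 -0.1 0 0 0 0;-0.063 -0.1 0 0 0 0;-0.063 -0.1 0 0 0 0;-0.063 -0.1 0 0 0 0;-0.063 -0.1 0 0 0 0;-0.063 -0.1 0 0 0 0;0 0 0 0 0 0;0 0 0 0 0 0' | head -2
python3 -c 'from h import *;snap("wB")'
python3 -m creep '-0.083 -0.092 0 0 0 0;-0.083 -0.092 0 0 0 0;-0.083 -0.092 0 0 0 0;-0.083 -0.092 0 0 0 0;0 0 0 0 0 0;0 0 0 0 0 0' | head -2
python3 - <<'E'
from h import *
snap("wC")
a,b=load("wB")[0],load("wC")[0]
v=np.vstack([a[:300],b[:300]]);cv2.imwrite("pics/BC.png",v)
E
```

```text
time: 2.2
position: [0.5007, 0.1405, 0.4045]
time: 2.75
position: [0.6004, 0.0312, 0.4042]
```

View pics/BC.png

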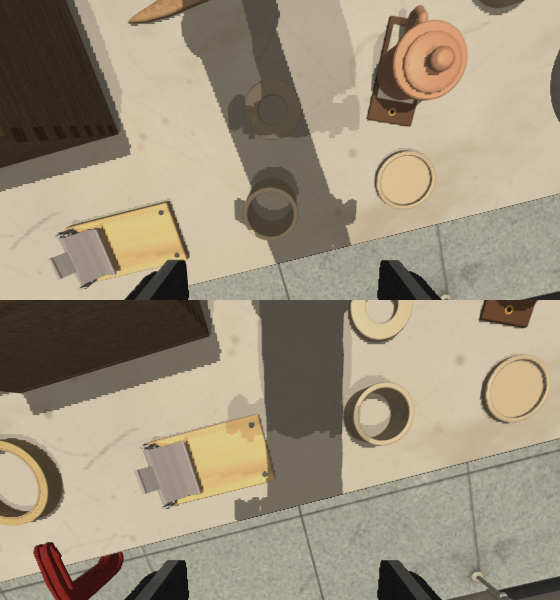

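View B: ring (272,109), tube rim (271,208), dish (405,180), knob (442,57), board right corners ~(180,203)/(186,258). View C: tube (383,115), dish (516,88), board corners ~(260,116)/(271,182), clip on the left. I'll fit ellipses now.

```bash
cat >> h.py <<'E'
def ell(n,uv,dia,z,tol=.15,r=60):
    """ellipses near uv with metric diameter near dia (circle at height z)"""
    im,c=load(n);out=[]
    x0,y0=max(0,int(uv[0]-r)),max(0,int(uv[1]-r));roi=im[y0:int(uv[1]+r),x0:int(uv[0]+r)]
    d=abs(ray(c,uv)[0][2]-z)/abs((ray(c,uv)[1])[2]);px=dia*c["camera_matrix"][0,0]/d
    lab=cv2.cvtColor(roi,cv2.COLOR_BGR2LAB)
    for ch in range(3):
      for hi in (30,60,120):
        e=cv2.Canny(lab[:,:,ch],hi//2,hi)
        for k in cv2.findContours(e,cv2.RETR_LIST,cv2.CHAIN_APPROX_NONE)[0]:
            if len(k)<25: continue
            q=cv2.fitEllipseDirect(k);m=np.sqrt(q[1][0]*q[1][1])
            if abs(m/px-1)<tol and q[1][1]/max(q[1][0],1)<1.35 and len(k)>px*1.2:
                p=(k[:,0,:]-np.array(q[0]));a=np.deg2rad(q[2]);R=np.array([[np.cos(a),np.sin(a)],[-np.sin(a),np.cos(a)]])
                res=np.abs(np.hypot(*((p@R.T)/(np.array(q[1])/2)).T)-1).mean()
                if res<.05: out.append((q[0][0]+x0,q[0][1]+y0,m/px*dia*1e3,res))
    return np.array(out)
E
python3 - <<'E'
from h import *
for nm,dia,z,L in [("ring",.062,.014,[("wA",(123,208)),("wB",(272,109))]),("ringbore",.032,.014,[("wA",(123,210)),("wB",(272,109)),("wC",(380,8))]),
 ("tube",.058,.056,[("wB",(271,208)),("wC",(383,113))]),("tubebore",.048,.056,[("wB",(271,208)),("wC",(383,113))]),
 ("dish",.068,.011,[("wA",(254,268)),("wB",(405,180)),("wC",(516,88))]),
 ("dishin",.058,.011,[("wA",(254,268)),("wB",(405,180)),("wC",(516,88))]),
 ("lid",.048,.086,[("wA",(224,190)),("wB",(430,60))]),("flange",.062,.082,[("wA",(224,190)),("wB",(430,60))]),("knob",.019,.103,[("wA",(222,197)),("wB",(442,57))])]:
    obs=[]
    for n,uv in L:
        e=ell(n,uv,dia,z);
        if len(e)==0: print(nm,n,"none");continue
        m=np.median(e,0);c=load(n)[1];obs.append((c,m[:2]));print(nm,n,len(e),m.round(2),e[:,:2].std(0).round(2),plane(c,m[:2],z).round(4))
    if len(obs)>1: X,er=tri(obs);print("   TRI",X.round(4),np.round(er,1))
E
```

```text
ring wA 8 [1.2116e+02 2.1109e+02 6.0070e+01 1.0000e-02] [1.01 0.38] [0.4208 0.1293 0.014 ]
ring wB none
ringbore wA 4 [1.2118e+02 2.1145e+02 3.1740e+01 2.0000e-02] [0.01 0.01] [0.4212 0.1293 0.014 ]
ringbore wB none
ringbore wC 2 [3.8119e+02 4.5500e+00 3.4690e+01 2.0000e-02] [0. 0.] [0.4213 0.1288 0.014 ]
   TRI [0.4212 0.1289 0.0136] [0.1 0.1]
tube wB 5 [2.7257e+02 1.9269e+02 5.3420e+01 2.0000e-02] [ 1.09 10.  ] [0.5034 0.1302 0.056 ]
tube wC 6 [3.8318e+02 1.1322e+02 5.8160e+01 1.0000e-02] [0.04 0.13] [0.5253 0.1269 0.056 ]
   TRI [0.5183 0.1335 0.0179] [7.8 7.8]
tubebore wB 7 [2.7210e+02 2.0577e+02 5.3420e+01 2.0000e-02] [1.13 9.59] [0.5171 0.1296 0.056 ]
tubebore wC 2 [3.8326e+02 1.1349e+02 4.9550e+01 1.0000e-02] [0.01 0.  ] [0.5256 0.127  0.056 ]
   TRI [0.5235 0.1305 0.0391] [2.3 2.3]
dish wA 2 [2.5302e+02 2.7042e+02 6.3150e+01 3.0000e-02] [0.02 0.01] [0.4989 0.2814 0.011 ]
dish wB 5 [4.0563e+02 1.7963e+02 6.6680e+01 1.0000e-02] [0.26 0.2 ] [0.4982 0.2818 0.011 ]
dish wC 12 [5.1754e+02 8.7840e+01 6.9370e+01 4.0000e-02] [2.76 0.81] [0.4983 0.2813 0.011 ]
   TRI [0.4984 0.2814 0.0113] [0.3 0.3 0.3]
dishin wA 5 [2.5348e+02 2.7039e+02 5.4270e+01 4.0000e-02] [0.29 0.04] [0.4988 0.282  0.011 ]
dishin wB 8 [4.0512e+02 1.7966e+02 5.4630e+01 1.0000e-02] [0.36 0.16] [0.4982 0.2812 0.011 ]
dishin wC 5 [5.1752e+02 8.8010e+01 5.8910e+01 4.0000e-02] [4.01 1.11] [0.4985 0.2813 0.011 ]
   TRI [0.4986 0.2817 0.0105] [0.5 0.4 0.1]
lid wA 5 [2.2488e+02 1.9509e+02 4.7940e+01 2.0000e-02] [0.37 0.19] [0.3853 0.2653 0.086 ]
lid wB 6 [4.3206e+02 6.1270e+01 5.0470e+01 3.0000e-02] [0.42 0.19] [0.3854 0.2644 0.086 ]
   TRI [0.3854 0.265  0.0848] [0.2 0.2]
flange wA 1 [2.2600e+02 1.9167e+02 6.2060e+01 1.0000e-02] [0. 0.] [0.3829 0.2658 0.082 ]
flange wB none
knob wA 1 [2.2277e+02 1.9730e+02 2.1640e+01 3.0000e-02] [0. 0.] [0.3833 0.2666 0.103 ]
knob wB none
```

```bash
python3 -m creep '0.09 0.098 0 0 0 0;0.09 0.098 0 0 0 0;0.09 0.098 0 0 0 0;0.09 0.098 0 0 0 0;0.09 0.098 0 0 0 0;0.09 0.098 0 0 0 0;0.09 0.098 0 0 0 0;0.087 0.098 0 0 0 0' 0.06 25 | head -2
python3 -m creep '0 0 0.1 0 0 0;0 0 0.1 0 0 0;0 0 0.1 0 0 0;0 0 0.03 0 0 0;0 0 0 0 0 0;0 0 0 0 0 0'
python3 - <<'E'
from h import *
snap("wD")
o=get_obs();print(o["position"],o["ee_rot"])
e=ell("wD",proj(get_calibration("wrist"),np.array([.384,.2655,.103])),.019,.103);print(e.round(2))
for n in ("wB","wC"):
    im,c=load(n);h=cv2.cvtColor(im,cv2.COLOR_BGR2HSV)
    m=cv2.inRange(h,(18,90,120),(32,255,255));m[:, :]=cv2.morphologyEx(m,cv2.MORPH_OPEN,np.ones((3,3)))
    k=max(cv2.findContours(m,cv2.RETR_EXTERNAL,cv2.CHAIN_APPROX_NONE)[0],key=lambda k:cv2.contourArea(k) if 60<k[:,0,0].mean()<300 else 0)
    p=cv2.approxPolyDP(cv2.convexHull(k),4,True)[:,0]
    print(n,[(q.tolist(),plane(c,q,.012)[:2].round(4).tolist()) for q in p])
    print("tube proj",proj(c,np.array([.5255,.127,.056])))
E
```

```text
time: 3.47
position: [0.3803, 0.2684, 0.4049]
time: 3.97
position: [0.3836, 0.2664, 0.3063]
ee_rot: [180.0, -0.0, -179.8]
force: [-0.2, 1.1, 0.8]
opening: 0.0402
grasp_force: 0.0
[0.38419238 0.26640836 0.30700155] [ 1.79920679e+02  6.24385059e-02 -1.79839305e+02]
[]
wB [([186, 259], [0.5965, 0.0216]), ([116, 275], [0.6181, -0.0675]), ([73, 226], [0.5537, -0.1098]), ([166, 203], [0.5254, 0.004])]
tube proj [269.63717601 213.56296924]
wC [([257, 114], [0.5253, 0.0034]), ([273, 179], [0.5966, 0.0203]), ([177, 203], [0.625, -0.0921]), ([156, 140], [0.553, -0.109])]
tube proj [383.25219685 113.42269899]
```

View pics/wD.png

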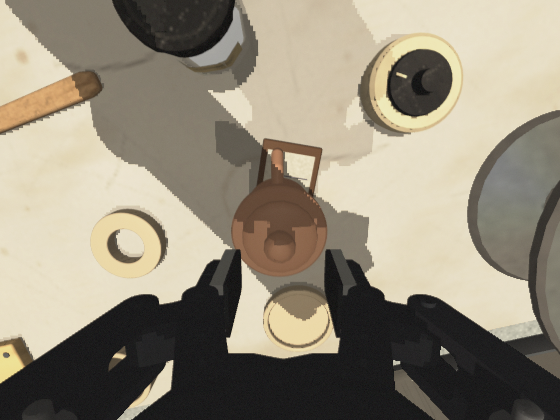

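Wrist view D shows the knob (280,247) midway between the fingers (columns 240 and 326). The board ends and tube prediction match too. Now I'll descend and grip the knob.

```bash
python3 -m creep '0 -0.002 0.06 0 0 0;0 -0.002 0.06 0 0 0;0 0 0.026 0 0 0;0 0 0 0 0 0;0 0 0 0 0 0'
python3 -m creep '0 0 0 0 0 0;0 0 0 0 0 0;0 0 0 0 0 0;0 0 0 0 0 0;0 0 0 0 0 0;0 0 0 0 0 0' 1 25
```

```text
time: 4.43
position: [0.3846, 0.2646, 0.2628]
ee_rot: [180.0, 0.0, -179.9]
force: [0.1, -0.3, -0.0]
opening: 0.0401
grasp_force: 0.0
time: 4.93
position: [0.3848, 0.2646, 0.263]
ee_rot: [179.9, 0.1, -179.9]
force: [-1.0, -0.1, 5.9]
opening: 0.0169
grasp_force: 24.4
```

Run:
```python
from h import *
snap("wE");im,c=load("wE")
o=get_obs();p=o["position"]
print(o["force"],"tip173",proj(c,p+[0,0,-.173]),"tip160",proj(c,p+[0,0,-.160]),"knobtop",proj(c,np.array([p[0],p[1],.107])))
cv2.imwrite("pics/wEc.png",cv2.resize(im[170:340,180:390],None,fx=3.5,fy=3.5,interpolation=cv2.INTER_CUBIC))
```

```text
[-0.45664246 -0.47153663  6.44598127] tip173 [281.82752461 265.37404186] tip160 [281.78944731 278.10540647] knobtop [281.77648234 282.44031838]
```

View pics/wEc.png

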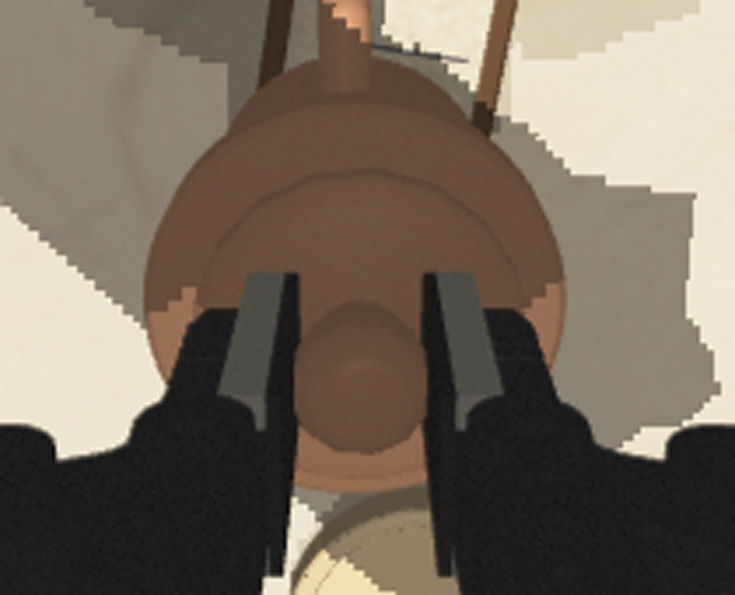

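Run:
```python
from h import *
im,c=load("wE");p=get_obs()["position"]
for d in (.173,.168,.163,.158): print(d,[np.round((proj(c,p+[-.011,s*.009,-d])-[180,170])*3.5) for s in (-1,1)])
```

```text
0.173 [array([290., 260.]), array([422., 260.])]
0.168 [array([288., 274.]), array([425., 274.])]
0.163 [array([286., 289.]), array([427., 289.])]
0.158 [array([283., 305.]), array([429., 306.])]
```

```bash
python3 -m creep '0 0 -0.02 0 0 0;0 0 -0.04 0 0 0;0 0 -0.07 0 0 0;0 0 -0.07 0 0 0;0 0 0 0 0 0'
python3 -m creep '-0.02 -0.075 0 0 0 0;-0.02 -0.075 0 0 0 0;-0.02 -0.075 0 0 0 0;-0.02 -0.075 0 0 0 0;-0.02 -0.075 0 0 0 0;-0.02 -0.075 0 0 0 0;0 0 0 0 0 0;0 0 0 0 0 0'
python3 - <<'E'
from h import *
snap("wF");im,c=load("wF");
cv2.imwrite("pics/wFc.png",cv2.resize(im[130:370,150:420],None,fx=2.4,fy=2.4,interpolation=cv2.INTER_CUBIC))
E
```

```text
time: 5.4
position: [0.3853, 0.265, 0.3257]
ee_rot: [179.8, 0.3, -179.9]
force: [0.9, 0.2, 0.1]
opening: 0.017
grasp_force: 24.5
time: 6.07
position: [0.4206, 0.1282, 0.3219]
ee_rot: [-180.0, -0.0, 179.9]
force: [0.3, 2.7, -1.5]
opening: 0.017
grasp_force: 24.6
```

View pics/wFc.png

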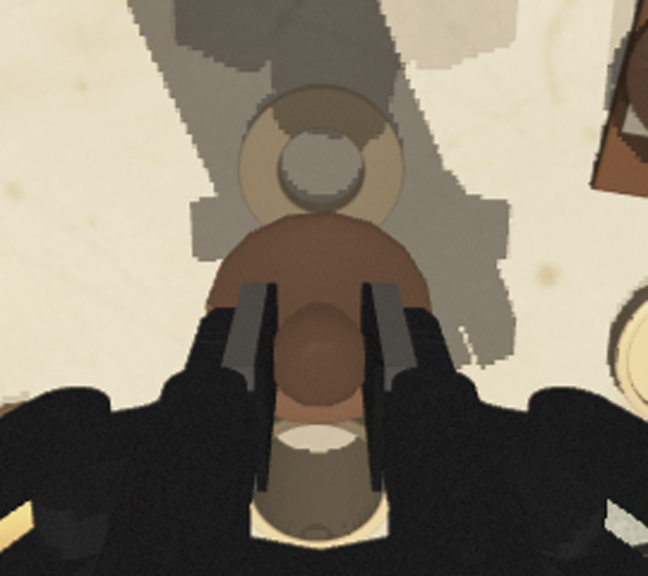

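The lid is held level, and the ring bore shows at (284,202), straight ahead. I'll lower onto the ring, finishing slowly.

```bash
python3 -c "
from h import *
im,c=load('wF');print(plane(c,(283.75,201),.014))"
python3 -m creep '-0.002 0.002 0.1 0 0 0;0 0 0.1 0 0 0;0 0 0.1 0 0 0;0 0 0.06 0 0 0;0 0 0.03 0 0 0;0 0 0.015 0 0 0;0 0 0 0 0 0;0 0 0 0 0 0'
python3 -m creep '0 0 0.005 0 0 0;0 0 0.005 0 0 0;0 0 0 0 0 0;0 0 0 0 0 0'
```

```text
[0.42173583 0.12922853 0.014     ]
time: 6.78
position: [0.4215, 0.1305, 0.2011]
ee_rot: [180.0, 0.1, -179.9]
force: [0.1, -0.1, -0.5]
opening: 0.0167
grasp_force: 24.6
time: 7.12
position: [0.4212, 0.1299, 0.1978]
ee_rot: [180.0, 0.0, -179.9]
force: [-0.4, 0.1, 0.1]
opening: 0.0165
grasp_force: 24.6
```

```bash
for i in 1; do python3 -m creep '0 0 0.004 0 0 0;0 0 0 0 0 0;0 0 0 0 0 0'; python3 -m creep '0 0 0.004 0 0 0;0 0 0 0 0 0;0 0 0 0 0 0';python3 -m creep '0 0 0.003 0 0 0;0 0 0 0 0 0;0 0 0 0 0 0'; done | grep -v rot
```

```text
time: 7.37
position: [0.4211, 0.1299, 0.1962]
force: [0.1, 0.9, -0.2]
opening: 0.0167
grasp_force: 24.6
time: 7.62
position: [0.4211, 0.1299, 0.1951]
force: [-0.1, 0.3, 3.7]
opening: 0.0167
grasp_force: 24.8
time: 7.87
position: [0.4212, 0.1299, 0.1949]
force: [-2.5, -1.0, 15.8]
opening: 0.0167
grasp_force: 25.7
```

Contact came at TCP z .195, as predicted. I'll relieve the push, release and rise, then check.

```bash
python3 -m creep '0 0 -0.003 0 0 0;0 0 0 0 0 0' | grep force
python3 -m creep '0 0 0 0 0 0;0 0 0 0 0 0;0 0 0 0 0 0;0 0 0 0 0 0' 0.06 | grep -E "force|open"
python3 -m creep '0 0 -0.03 0 0 0;0 0 -0.06 0 0 0;0 0 -0.1 0 0 0;0 0 -0.1 0 0 0;0 0 -0.1 0 0 0;0 0 0 0 0 0' -1| grep -E "time|pos"
python3 -m creep '0.05 0.1 -0.01 0 0 0;0.05 0.1 -0.01 0 0 0;0.02 0.1 0 0 0 0;0 0.1 0 0 0 0;0 0.051 0 0 0 0;0 0 0 0 0 0;0 0 0 0 0 0'| grep -E "time|pos"
python3 - <<'E'
from h import *
snap("wG");im,c=load("wG");cv2.imwrite("pics/wGc.png",im[:330])
o=get_obs();print(o["position"],proj(c,np.array([.384,.2655,.082])),proj(c,np.array([.4212,.1295,.018])))
for uv,d,z in [((.384,.2655),.062,.082),((.4212,.1295),.048,.018)]:
    q=proj(c,np.array([*uv,z]));e=ell("wG",q,d,z)
    if len(e): m=np.median(e,0);print(len(e),m,plane(c,m[:2],z))
E
```

```text
force: [-0.4, -1.1, -0.6]
grasp_force: 24.6
force: [-0.8, 1.1, -0.8]
opening: 0.04
grasp_force: 0.0
time: 8.87
position: [0.4228, 0.1303, 0.3174]
time: 9.45
position: [0.3846, 0.2655, 0.318]
[0.38473765 0.26439051 0.31787113] [282.6255929  224.33455834] [131.51485681 240.90148991]
4 [2.77628223e+02 2.22523054e+02 6.16292807e+01 1.62257232e-02] [0.38272452 0.26212161 0.082     ]
13 [1.31694328e+02 2.41513195e+02 4.56150274e+01 9.94851032e-03] [0.42178791 0.1295888  0.018     ]
```

View pics/wGc.png

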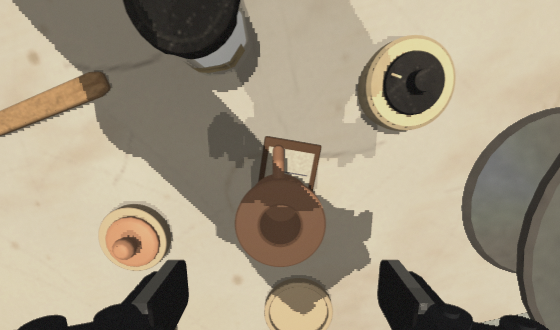

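Lid seated on the ring at (.4218,.1296). Infuser flange outline centred at (280,222). Next, grip across the flange.

```bash
python3 -m creep '0.003 -0.005 0.08 0 0 0;0 0 0.08 0 0 0;0 0 0.06 0 0 0;0 0 0.04 0 0 0;0 0 0 0 0 0;0 0 0 0 0 0' -1
python3 -m creep '0 0 0 0 0 0;0 0 0 0 0 0;0 0 0 0 0 0;0 0 0 0 0 0;0 0 0 0 0 0' 1 30
python3 - <<'E'
from h import *
snap("wH");im,c=load("wH");p=get_obs()["position"];cv2.imwrite("pics/wHc.png",cv2.resize(im[120:350,120:450],None,fx=2.4,fy=2.4))
for d in (.173,.168,.163,.158): print(d,[np.round((proj(c,p+[-.011,s*.031,-d])-[120,120])*2.4) for s in (-1,1)])
E
```

```text
time: 10.0
position: [0.3841, 0.2622, 0.2398]
ee_rot: [-179.9, -0.1, 180.0]
force: [-0.3, 0.8, 0.7]
opening: 0.0853
grasp_force: 0.0
time: 10.42
position: [0.3844, 0.2636, 0.2413]
ee_rot: [179.9, 0.1, -179.9]
force: [-1.6, -1.4, 6.3]
opening: 0.0612
grasp_force: 31.3
0.173 [array([233., 298.]), array([544., 298.])]
0.168 [array([228., 308.]), array([550., 308.])]
0.163 [array([222., 318.]), array([555., 318.])]
0.158 [array([216., 329.]), array([561., 329.])]
```

View pics/wHc.png

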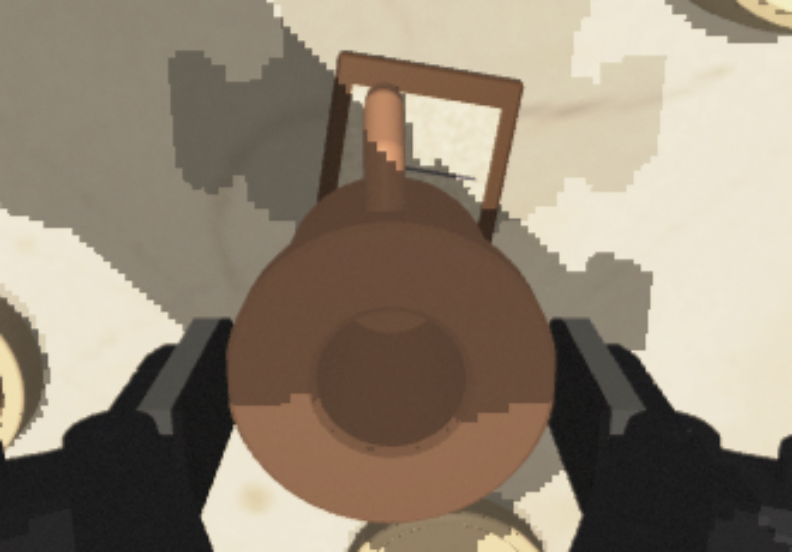

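The flange is gripped, but the tips (row 318 in the crop) are at about z .078, only 4 mm of overlap. I'll regrip 3 mm lower.

```bash
python3 -m creep '0 0 0 0 0 0;0 0 0 0 0 0;0 0 0.006 0 0 0;0 0 0.005 0 0 0;0 0 0 0 0 0' -0.75 | grep -E "pos|op"
python3 -m creep '0 0 0 0 0 0;0 0 0 0 0 0;0 0 0 0 0 0;0 0 0 0 0 0' 1 35 | grep -E "pos|op|forc"
python3 -m creep '0 0 -0.015 0 0 0;0 0 -0.04 0 0 0;0 0 -0.07 0 0 0;0 0 -0.1 0 0 0;0 0 -0.1 0 0 0;0 0 -0.05 0 0 0;0 0 0 0 0 0'| grep -E "pos|op|forc"
```

```text
position: [0.3838, 0.2636, 0.2364]
opening: 0.0749
position: [0.384, 0.2636, 0.2369]
force: [-1.0, -1.4, 5.1]
opening: 0.0606
grasp_force: 37.3
position: [0.3849, 0.2643, 0.3527]
force: [0.5, -0.0, -0.9]
opening: 0.0609
grasp_force: 38.3
```

```bash
python3 -m creep '-0.078 -0.076 0 0 0 0;-0.078 -0.076 0 0 0 0;-0.078 -0.076 0 0 0 0;-0.078 -0.076 0 0 0 0;-0.078 -0.076 0 0 0 0;-0.078 -0.076 0 0 0 0;0 0 0 0 0 0;0 0 0 0 0 0'| grep -E "time|pos|op|forc"
python3 - <<'E'
from h import *
snap("wI");im,c=load("wI");cv2.imwrite("pics/wIc.png",im[100:380])
p=get_obs()["position"];print(p)
z=p[2]-.165+.01
e=ell("wI",proj(c,np.array([*p[:2],z])),.062,z)
if len(e): m=np.median(e,0);print("flange",m,plane(c,m[:2],z)-p)
e=ell("wI",proj(c,np.array([*p[:2],z])),.028,z)
if len(e): m=np.median(e,0);print("bore",m,plane(c,m[:2],z)-p)
for d in (.058,.048):
    e=ell("wB",(270,213),d,.056,r=40);print(e.round(1).tolist(),[plane(load("wB")[1],x[:2],.056).round(4).tolist() for x in e])
print("tube proj",proj(c,np.array([.5255,.127,.056])))
E
```

```text
time: 12.47
position: [0.5252, 0.1251, 0.3481]
force: [-0.4, 0.9, -1.1]
opening: 0.0608
grasp_force: 38.3
[0.5243148  0.12667452 0.34808883]
bore [2.82494120e+02 2.84113005e+02 2.60979877e+01 2.69270052e-02] [ 0.00070819 -0.00165412 -0.155     ]
[[270.3, 213.3, 55.0, 0.0], [270.4, 212.9, 54.5, 0.0], [269.4, 215.2, 57.7, 0.0]] [[0.5252, 0.1277, 0.056], [0.5248, 0.1278, 0.056], [0.5272, 0.1267, 0.056]]
[[270.3, 213.3, 55.0, 0.0], [270.4, 212.9, 54.5, 0.0], [272.1, 205.8, 43.5, 0.0], [269.9, 213.7, 47.5, 0.0]] [[0.5252, 0.1277, 0.056], [0.5248, 0.1278, 0.056], [0.5171, 0.1296, 0.056], [0.5256, 0.1273, 0.056]]
tube proj [285.17451704 204.86698284]
```

View pics/wIc.png

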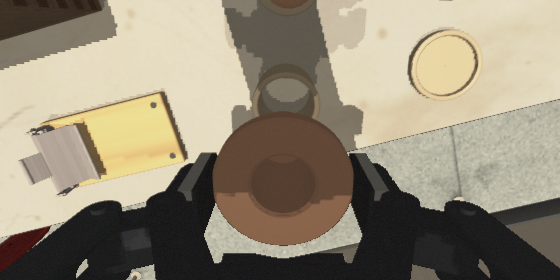

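The infuser is held level, and the tube rim at about (286,202) sits where predicted. The two views agree on (.5255,.1273). Now lower it in.

```bash
python3 -m creep '-0.002 0.002 0.08 0 0 0;0 0 0.08 0 0 0;0 0 0.08 0 0 0;0 0 0.06 0 0 0;0 0 0.06 0 0 0;0 0 0.03 0 0 0;0 0 0.015 0 0 0;0 0 0 0 0 0'| grep -E "time|pos|forc"
python3 -m creep '0 0 0.005 0 0 0;0 0 0.004 0 0 0;0 0 0 0 0 0;0 0 0 0 0 0'| grep -E "time|pos|force:"
python3 -m creep '0 0 0.004 0 0 0;0 0 0 0 0 0;0 0 0 0 0 0'| grep -E "time|pos|force:"
python3 -m creep '0 0 0.003 0 0 0;0 0 0 0 0 0;0 0 0 0 0 0'| grep -E "time|pos|force:"
```

```text
time: 13.18
position: [0.5244, 0.1284, 0.227]
force: [0.6, 0.1, -0.8]
grasp_force: 38.3
time: 13.52
position: [0.5254, 0.1277, 0.2257]
force: [-0.5, -0.3, -0.3]
grasp_force: 38.3
time: 13.77
position: [0.5252, 0.1276, 0.2239]
force: [-0.5, -0.8, -1.2]
grasp_force: 38.3
time: 14.02
position: [0.5251, 0.1277, 0.2228]
force: [-0.0, -0.3, -1.1]
grasp_force: 38.3
```

```bash
python3 -m creep '0 0 0.003 0 0 0;0 0 0 0 0 0;0 0 0 0 0 0'| grep -E "time|pos|force:"
python3 -m creep '0 0 0.003 0 0 0;0 0 0 0 0 0;0 0 0 0 0 0'| grep -E "time|pos|force:"
```

```text
time: 14.27
position: [0.5251, 0.1276, 0.2219]
force: [0.1, 0.1, -1.4]
grasp_force: 38.3
time: 14.52
position: [0.5252, 0.1277, 0.221]
force: [-0.7, 0.3, -1.4]
grasp_force: 38.3
```

```bash
python3 -m creep '0 0 0.002 0 0 0;0 0 0 0 0 0;0 0 0 0 0 0'| grep -E "time|pos|force:"
python3 -m creep '0 0 0.002 0 0 0;0 0 0 0 0 0;0 0 0 0 0 0'| grep -E "time|pos|force:"
```

```text
time: 14.77
position: [0.5252, 0.1276, 0.2209]
force: [-3.1, 0.0, 5.1]
grasp_force: 38.8
time: 15.02
position: [0.5252, 0.1276, 0.2209]
force: [-3.8, -0.7, 11.6]
grasp_force: 39.4
```

Seated at .221, as predicted. Release, rise, go back over the mug and measure it along with the infuser.

```bash
python3 -m creep '0 0 -0.003 0 0 0;0 0 0 0 0 0' | grep force:
python3 -m creep '0 0 0 0 0 0;0 0 0 0 0 0;0 0 0 0 0 0;0 0 0 0 0 0' -1 | grep -E "force|open"
python3 -m creep '0 0 -0.03 0 0 0;0 0 -0.06 0 0 0;0 0 -0.1 0 0 0;0 0 -0.1 0 0 0;0 0 -0.1 0 0 0;0 0 0 0 0 0' | grep -E "time|pos"
python3 -m creep '0.078 0.076 0 0 0 0;0.078 0.076 0 0 0 0;0.078 0.076 0 0 0 0;0.078 0.076 0 0 0 0;0.078 0.076 0 0 0 0;0.078 0.076 0 0 0 0;0 0 0 0 0 0;0 0 0 0 0 0'| grep -E "time|pos"
python3 - <<'E'
from h import *
snap("wJ");im,c=load("wJ");snap("tJ","top");snap("sJ","scene")
print(get_obs()["position"])
for nm,uv,d,z in [("mugOut",(.384,.2635),.054,.072),("mugBore",(.384,.2635),.046,.072),("lid",(.4212,.1295),.048,.018)]:
    q=proj(c,np.array([*uv,z]));e=ell("wJ",q,d,z)
    for m in e: print(nm,m.round(2),plane(c,m[:2],z).round(4))
T=load("tJ")[1]
for d in (.062,.028):
    q=proj(T,np.array([.5255,.1275,.066]));e=ell("tJ",q,d,.066,r=30,tol=.25);print("inf top",q,[(m.round(2).tolist(),plane(T,m[:2],.066).round(4).tolist()) for m in e])
# orange masks: handle direction, ticket
h=cv2.cvtColor(im,cv2.COLOR_BGR2HSV);print(h[205,280],im[205,280])
E
```

```text
force: [0.2, -0.2, -1.2]
grasp_force: 38.3
force: [-0.2, 0.3, -0.4]
opening: 0.0855
grasp_force: 0.0
time: 16.02
position: [0.5271, 0.1278, 0.3441]
time: 16.68
position: [0.3833, 0.2655, 0.3381]
[0.38532439 0.26339259 0.3379626 ]
mugOut [2.7863e+02 2.1532e+02 4.6040e+01 2.0000e-02] [0.3854 0.2627 0.072 ]
mugOut [2.7877e+02 2.1503e+02 4.5950e+01 1.0000e-02] [0.3852 0.2628 0.072 ]
mugOut [2.7877e+02 2.1503e+02 4.5950e+01 1.0000e-02] [0.3852 0.2628 0.072 ]
mugOut [2.7808e+02 2.1500e+02 5.1930e+01 4.0000e-02] [0.3852 0.2623 0.072 ]
mugBore [2.7863e+02 2.1532e+02 4.6040e+01 2.0000e-02] [0.3854 0.2627 0.072 ]
mugBore [2.7877e+02 2.1503e+02 4.5950e+01 1.0000e-02] [0.3852 0.2628 0.072 ]
mugBore [2.7877e+02 2.1503e+02 4.5950e+01 1.0000e-02] [0.3852 0.2628 0.072 ]
mugBore [2.7808e+02 2.1500e+02 5.1930e+01 4.0000e-02] [0.3852 0.2623 0.072 ]
lid [1.4047e+02 2.3557e+02 4.5720e+01 2.0000e-02] [0.4226 0.1291 0.018 ]
lid [1.4140e+02 2.3469e+02 4.7860e+01 1.0000e-02] [0.4217 0.1301 0.018 ]
lid [1.4047e+02 2.3557e+02 4.5720e+01 2.0000e-02] [0.4226 0.1291 0.018 ]
lid [1.4140e+02 2.3469e+02 4.7860e+01 1
[... 151 characters left out ...]
e-02] [0.4217 0.1301 0.018 ]
lid [1.4091e+02 2.3509e+02 4.5650e+01 1.0000e-02] [0.4221 0.1296 0.018 ]
lid [1.4089e+02 2.3509e+02 4.6160e+01 1.0000e-02] [0.4221 0.1296 0.018 ]
lid [1.4091e+02 2.3509e+02 4.5650e+01 1.0000e-02] [0.4221 0.1296 0.018 ]
lid [1.4089e+02 2.3509e+02 4.6160e+01 1.0000e-02] [0.4221 0.1296 0.018 ]
lid [1.4079e+02 2.3509e+02 4.4620e+01 1.0000e-02] [0.4221 0.1295 0.018 ]
lid [1.4168e+02 2.3433e+02 4.6670e+01 2.0000e-02] [0.4213 0.1305 0.018 ]
lid [1.4202e+02 2.3418e+02 4.4510e+01 4.0000e-02] [0.4212 0.1308 0.018 ]
inf top [332.75908506 169.82976024] [([333.72, 169.33, 59.69, 0.05], [0.527, 0.1247, 0.066])]
inf top [332.75908506 169.82976024] []
[ 12 111 133] [ 75  99 133]
```

Mug bore measured at 46.0 mm at z .072, centred at (.3853,.2628), with the handle straight along -x, so yaw 180 grips across own y. The lid has not moved (.4221,.1296), and the infuser is in place.

```bash
python3 -m creep '0 -0.002 0.1 0 0 0;0 0 0.1 0 0 0;0 0 0.1 0 0 0;0 0 0.09 0 0 0;0 0 0.053 0 0 0;0 0 0 0 0 0;0 0 0 0 0 0'| grep -E "time|pos|force:"
python3 -m creep '0 0 0 0 0 0;0 0 0 0 0 0;0 0 0 0 0 0;0 0 0 0 0 0;0 0 0 0 0 0' 1 40| grep -E "time|pos|force|open"
python3 -m creep '0 0 -0.01 0 0 0;0 0 -0.02 0 0 0;0 0 -0.05 0 0 0;0 0 -0.08 0 0 0;0 0 -0.08 0 0 0;0 0 -0.05 0 0 0;0 0 0 0 0 0'| grep -E "time|pos|op|forc"
```

```text
time: 17.42
position: [0.3852, 0.2627, 0.2045]
force: [0.6, 0.7, -0.2]
grasp_force: 0.0
time: 17.83
position: [0.3852, 0.2639, 0.2065]
force: [0.0, -0.1, 7.3]
opening: 0.0541
grasp_force: 41.0
time: 18.42
position: [0.3854, 0.2643, 0.2954]
force: [0.4, -0.3, -0.9]
opening: 0.0539
grasp_force: 42.7
```

```bash
python3 -m creep '-0.076 0.012 0 0 0 0;-0.076 0.012 0 0 0 0;-0.076 0.012 0 0 0 0;-0.076 0.012 0 0 0 0;-0.073 0.012 0 0 0 0;0 0 0 0 0 0;0 0 0 0 0 0;0 0 0 0 0 0'| grep -E "time|pos|force:"
python3 - <<'E'
from h import *
snap("wK");im,c=load("wK");p=get_obs()["position"];print(p,get_obs()["ee_rot"])
z=p[2]-.2005+.066
e=ell("wK",proj(c,np.array([*p[:2],z])),.046,z);print([(m.round(1).tolist(),(plane(c,m[:2],z)-p).round(4).tolist()) for m in e])
e=ell("wK",proj(c,np.array([.4984,.2815,.011])),.068,.011);print([(m.round(1).tolist(),plane(c,m[:2],.011).round(4).tolist()) for m in e])
E
```

```text
time: 19.08
position: [0.4967, 0.2815, 0.291]
force: [-0.9, 0.3, -0.4]
grasp_force: 42.6
[0.49648352 0.28167416 0.29120513] [-1.79952244e+02 -1.06344927e-01 -1.79877608e+02]
[]
[]
```

```bash
python3 -m creep '-0.006 0 0.06 0 0 0;0 0 0.08 0 0 0;0 0 0.06 0 0 0;0 0 0.04 0 0 0;0 0 0.02 0 0 0;0 0 0.007 0 0 0;0 0 0 0 0 0;0 0 0 0 0 0'| grep -E "time|pos|force:"
python3 -m creep '0 0 0.005 0 0 0;0 0 0 0 0 0;0 0 0 0 0 0'| grep -E "time|pos|force:"
python3 -m creep '0 0 0.004 0 0 0;0 0 0 0 0 0;0 0 0 0 0 0'| grep -E "time|pos|force:"
python3 -m creep '0 0 0.003 0 0 0;0 0 0 0 0 0;0 0 0 0 0 0'| grep -E "time|pos|force:"
```

```text
time: 19.8
position: [0.4997, 0.2821, 0.2126]
force: [0.9, 1.0, -1.6]
grasp_force: 42.6
time: 20.05
position: [0.4996, 0.2819, 0.2108]
force: [-0.2, 0.7, -2.1]
grasp_force: 42.6
time: 20.3
position: [0.4994, 0.2818, 0.2091]
force: [0.4, 0.4, -1.0]
grasp_force: 42.6
time: 20.55
position: [0.4994, 0.2818, 0.2081]
force: [1.1, -0.1, -1.1]
grasp_force: 42.6
```

```bash
python3 -m creep '0 0 0.003 0 0 0;0 0 0 0 0 0;0 0 0 0 0 0'| grep -E "time|pos|force:"
python3 -m creep '0 0 0.003 0 0 0;0 0 0 0 0 0;0 0 0 0 0 0'| grep -E "time|pos|force:"
python3 -m creep '0 0 0.002 0 0 0;0 0 0 0 0 0;0 0 0 0 0 0'| grep -E "time|pos|force:"
```

```text
time: 20.8
position: [0.4994, 0.2818, 0.2072]
force: [0.2, -0.0, -1.7]
grasp_force: 42.6
time: 21.05
position: [0.4995, 0.2818, 0.2066]
force: [-1.0, -1.4, 1.8]
grasp_force: 42.8
time: 21.3
position: [0.4995, 0.2818, 0.2065]
force: [-2.6, -0.2, 8.1]
grasp_force: 43.4
```

Standing at .2065, as predicted. Release, rise, go back over the ticket.

```bash
python3 -m creep '0 0 -0.002 0 0 0;0 0 0 0 0 0' | grep force:
python3 -m creep '0 0 0 0 0 0;0 0 0 0 0 0;0 0 0 0 0 0;0 0 0 0 0 0' -1 | grep -E "force|open"
python3 -m creep '0 0 -0.03 0 0 0;0 0 -0.06 0 0 0;0 0 -0.1 0 0 0;0 0 -0.1 0 0 0;0 0 -0.1 0 0 0;0 0 0 0 0 0' | grep -E "time|pos"
python3 -m creep '0.077 -0.012 0 0 0 0;0.077 -0.012 0 0 0 0;0.077 -0.012 0 0 0 0;0.077 -0.012 0 0 0 0;0.077 -0.012 0 0 0 0;0 0 0 0 0 0;0 0 0 0 0 0'| grep -E "time|pos"
python3 - <<'E'
from h import *
snap("wL");im,c=load("wL");cv2.imwrite("pics/wLc.png",cv2.resize(im[:330,90:450],None,fx=1.8,fy=1.8))
o=get_obs();p=o["position"];print(p)
pts=[proj(c,np.array([.384+a*.052*.987+b*.025*.16,.262-a*.052*.16+b*.025*.987,.006])).round() for a,b in((1,1),(1,-1),(-1,-1),(-1,1))];print(pts)
h=cv2.cvtColor(im,cv2.COLOR_BGR2HSV)
m=cv2.inRange(h,(0,70,15),(14,255,140));m=cv2.morphologyEx(m,cv2.MORPH_CLOSE,np.ones((5,5)))
for k in cv2.findContours(m,cv2.RETR_EXTERNAL,cv2.CHAIN_APPROX_NONE)[0]:
    if cv2.contourArea(k)>1500:
        r=cv2.minAreaRect(k);q=np.array([plane(c,u,.006) for u in cv2.boxPoints(r)]);print(r,cv2.contourArea(k),q[:,:2].round(4).tolist(),q.mean(0).round(4),np.linalg.norm(q[1]-q[0]),np.linalg.norm(q[2]-q[1]))
E
```

```text
force: [-0.7, -0.8, 3.2]
grasp_force: 43.0
force: [0.4, -0.5, -0.3]
opening: 0.0854
grasp_force: 0.0
time: 22.3
position: [0.5013, 0.2826, 0.33]
time: 22.88
position: [0.3831, 0.2636, 0.3238]
[0.38414563 0.26376483 0.32394496]
[array([298., 254.]), array([246., 246.]), array([262., 137.]), array([318., 146.])]
((300.33648681640625, 316.73175048828125), (79.14994049072266, 64.06539916992188), 84.4006576538086) 3414.0 [[0.4684, 0.246], [0.4614, 0.3092], [0.5538, 0.3212], [0.5619, 0.2532]] [0.5114 0.2824 0.006 ] 0.06353680331380081 0.09322338827718735
((286.0946350097656, 195.93243408203125), (55.73126220703125, 109.32532501220703), 9.462321281433105) 5669.0 [[0.4309, 0.2321], [0.3294, 0.2504], [0.3372, 0.299], [0.4403, 0.2852]] [0.3844 0.2667 0.006 ] 0.10314537093736754 0.049168783501475695
```

View pics/wLc.png

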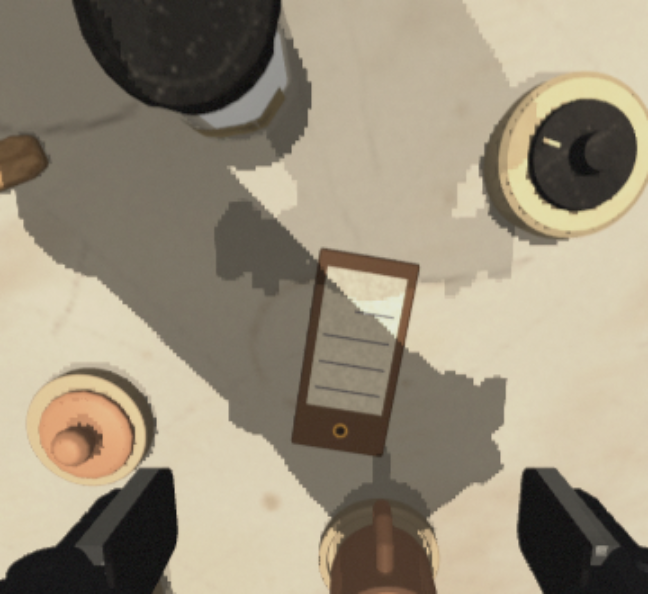

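The bare ticket is centred at (288,196) in the wrist frame, measures 103×49 mm at z .006, is at (.3844,.2667) and its long axis is at 171.1°. The mug stands in the dish at the bottom, the lid on its ring at the left. I'll align and descend with the fingers at 64 mm, feeling for the table.

```bash
python3 -m creep '0 0 0 0 0 0.074;0 0 0 0 0 0.074;0 0.01 0.08 0 0 0;0 0 0.1 0 0 0;0 0 0.1 0 0 0;0 0 0.08 0 0 0;0 0 0.04 0 0 0;0 0 0.02 0 0 0' -0.5| grep -E "time|pos|force:"
python3 -m creep '0 0 0.03 0 0 0;0 0 0.02 0 0 0;0 0 0 0 0 0;0 0 0 0 0 0'| grep -E "time|pos|force:|rot|open"
```

```text
time: 23.6
position: [0.385, 0.2663, 0.1954]
force: [-0.3, -0.2, -0.5]
grasp_force: 0.0
time: 23.93
position: [0.3848, 0.2667, 0.1827]
ee_rot: [180.0, 0.0, 171.2]
force: [-0.3, -0.2, 0.1]
opening: 0.064
grasp_force: 0.0
```

```bash
python3 -m creep '0 0 0.03 0 0 0;0 0 0.015 0 0 0;0 0 0 0 0 0;0 0 0 0 0 0'| grep -E "pos|force:"
for r in 1; do python3 -m creep '0 0 0.004 0 0 0;0 0 0 0 0 0;0 0 0 0 0 0'| grep -E "pos|force:"; python3 -m creep '0 0 0.004 0 0 0;0 0 0 0 0 0;0 0 0 0 0 0'| grep -E "pos|force:";  done
```

```text
position: [0.3843, 0.2665, 0.1687]
force: [0.1, -0.7, -0.4]
grasp_force: 0.0
position: [0.3845, 0.2667, 0.1678]
force: [-0.0, 0.1, 1.1]
grasp_force: 0.0
position: [0.3846, 0.2667, 0.1674]
force: [-1.8, -0.9, 13.0]
grasp_force: 6.3
```

Table felt at TCP .1677. I'll raise 4.5 mm (closing swings the pads about 3 mm forward) and grip.

```bash
python3 -m creep '0 0 -0.015 0 0 0;0 0 0 0 0 0;0 0 0 0 0 0'| grep -E "pos|force:"
python3 -m creep '0 0 0 0 0 0;0 0 0 0 0 0;0 0 0 0 0 0;0 0 0 0 0 0;0 0 0 0 0 0' 1 45| grep -E "pos|force|open"
```

```text
position: [0.3846, 0.2667, 0.1712]
force: [0.6, -0.2, 0.0]
grasp_force: 0.0
position: [0.3845, 0.2666, 0.1712]
force: [-1.3, -0.5, 7.4]
opening: 0.0485
grasp_force: 45.3
```

Run:
```python
from h import *
for n in ("wB","wC","wI"):
    im,c=load(n);h=cv2.cvtColor(im,cv2.COLOR_BGR2HSV)
    print(n,"px",h[int(proj(c,np.array([.565,-.01,.012]))[1]),int(proj(c,np.array([.565,-.01,.012]))[0])])
    m=cv2.inRange(h,(14,75,90),(34,255,255));m=cv2.morphologyEx(m,cv2.MORPH_OPEN,np.ones((3,3)))
    q=proj(c,np.array([.568,-.02,.012]));
    ks=[k for k in cv2.findContours(m,cv2.RETR_EXTERNAL,cv2.CHAIN_APPROX_NONE)[0] if cv2.pointPolygonTest(k,(float(q[0]),float(q[1])),False)>=0]
    k=ks[0][:,0,:].astype(float)
    P=np.array([plane(c,u,.012)[:2] for u in k])
    Bc=np.array([.577,-.0526]);a=np.deg2rad(-76.1);
    for it in range(3):
        d=np.array([np.cos(a),np.sin(a)]);e=np.array([-d[1],d[0]])
        X=(P-Bc)@d;Y=(P-Bc)@e
        S={}
        for nm,sel in (("y+",(abs(Y-.037)<.004)&(X>-.058)&(X<.008)),("y-",(abs(Y+.037)<.004)&(X>-.058)&(X<.008)),("x-",(abs(X+.067)<.005)&(abs(Y)<.03))):
            u,v=(X,Y) if nm[0]=="y" else (Y,X)
            S[nm]=(sel.sum(),*np.polyfit(u[sel],v[sel],1)) if sel.sum()>8 else None
        sl=[S[k][1] for k in("y+","y-") if S[k]];a+=np.arctan(np.mean(sl))
    print(np.rad2deg(a),{k:(v and np.round(v,4).tolist()) for k,v in S.items()})
```

```text
wB px [ 22 108 219]
-73.26923397659671 {'y+': [50.0, 0.0451, 0.0384], 'y-': [53.0, -0.0392, -0.038], 'x-': [46.0, 0.048, -0.0684]}
wC px [ 23 105 219]
-75.82182254175079 {'y+': [55.0, 0.0005, 0.0379], 'y-': [58.0, -0.0005, -0.0368], 'x-': [53.0, 0.0163, -0.0674]}
wI px [ 24  98 236]
-75.84451712499924 {'y+': [59.0, 0.0006, 0.0376], 'y-': [62.0, -0.0006, -0.0379], 'x-': [55.0, 0.0267, -0.0703]}
```

```bash
python3 - <<'E'
from h import *
T=get_calibration("top")
t=lambda x,y:(235+x/3.7,130+y/3.7)
print("chest top corner",plane(T,t(630,222),.18),plane(T,(485,170),.18),"base",plane(T,t(575,265),0),plane(T,t(575,235),0))
im,c=load("wC")
for u in ((207,30),(20,93),(0,88)): print(plane(c,u,.0),plane(c,u,.18))
E
python3 -m creep '0 0 -0.02 0 0 0;0 0 -0.06 0 0 0;0 0 -0.1 0 0 0;0 0 -0.12 0 0 0;0 0 -0.12 0 0 0;0 0 -0.1 0 0 0;0 0 0 0 0 0;0 0 0 0 0 0'| grep -E "time|pos|force|open"
```

```text
chest top corner [ 0.43941479 -0.04616963  0.18      ] [ 0.49279871 -0.26220892  0.18      ] base [ 0.44386178 -0.05295125  0.        ] [ 0.46883654 -0.05420177  0.        ]
[ 0.44066541 -0.04827206  0.        ] [ 0.48471771 -0.00993136  0.18      ]
[ 0.50318215 -0.25828683  0.        ] [ 0.51712532 -0.11879945  0.18      ]
[ 0.49803023 -0.27911616  0.        ] [ 0.51445466 -0.12959702  0.18      ]
time: 26.1
position: [0.3848, 0.2669, 0.3287]
force: [-0.2, -0.5, -1.5]
opening: 0.0484
grasp_force: 46.9
```

```bash
python3 -m creep '0 0 0 0 0 0.102;0 0 0 0 0 0.102;0 0 0 0 0 0.102;0 0 0 0 0 0.102;0 0 0 0 0 0.102;0 0 0 0 0 0.102;0 0 0 0 0 0.102;0 0 0 0 0 0.102'| grep -E "time|rot"
python3 -m creep '0 0 0 0 0 0.102;0 0 0 0 0 0.102;0 0 0 0 0 0.102;0 0 0 0 0 0;0 0 0 0 0 0'| grep -E "time|rot|pos"
```

```text
time: 26.77
ee_rot: [-179.8, 0.1, 121.9]
time: 27.18
position: [0.384, 0.2664, 0.3258]
ee_rot: [-179.9, 0.1, 104.1]
```

```bash
python3 -m creep '-0.1 0.035 0 0 0 0;-0.1 0.035 0 0 0 0;-0.1 0.035 0 0 0 0;-0.1 0.035 0 0 0 0;-0.1 0.035 0 0 0 0;-0.1 0.035 0 0 0 0;-0.1 0.035 0 0 0 0;-0.1 0.035 0 0 0 0'| grep -E "time|rot|pos"
python3 -m creep '-0.1 0.035 0 0 0 0;-0.1 0.035 0 0 0 0;-0.046 0.018 0 0 0 0;0 0 0 0 0 0;0 0 0 0 0 0;0 0 0 0 0 0'| grep -E "time|rot|pos|force|open"
python3 - <<'E'
from h import *
o=get_obs();p=o["position"];y=np.deg2rad(o["ee_rot"][2]);print(p,o["ee_rot"],o["q"])
d=np.array([.5672,-.0112])-p[:2];print("norm x,y",(d@[np.cos(y),np.sin(y)])/.3,(d@[np.sin(y),-np.cos(y)])/.3)
snap("wM")
E
```

```text
time: 27.85
position: [0.524, 0.0523, 0.3263]
ee_rot: [-179.9, -0.0, 104.1]
time: 28.35
position: [0.5663, -0.0105, 0.3262]
ee_rot: [-179.9, -0.1, 104.0]
force: [-0.7, 0.1, -0.1]
opening: 0.0482
grasp_force: 46.9
[ 0.56629788 -0.01054566  0.32622662] [-1.79904761e+02 -5.57450753e-02  1.04029621e+02] [-24.53516381  23.65993277  24.67602951 109.8032834  -12.81084711
  49.30963729  20.76773669]
norm x,y -0.002845053440429642 0.002388610434280044
```

```bash
python3 -m creep '-0.003 0.002 0.09 0 0 0;0 0 0.1 0 0 0;0 0 0.1 0 0 0;0 0 0.09 0 0 0;0 0 0.05 0 0 0;0 0 0.025 0 0 0;0 0 0 0 0 0;0 0 0 0 0 0'| grep -E "time|pos|rot|force:"
python3 -m creep '0 0 0.005 0 0 0;0 0 0 0 0 0;0 0 0 0 0 0'| grep -E "pos|force:"
```

```text
time: 29.07
position: [0.5678, -0.0115, 0.1909]
ee_rot: [180.0, -0.0, 104.0]
force: [-0.7, 0.3, -0.2]
grasp_force: 46.9
position: [0.5681, -0.0122, 0.19]
force: [0.4, 0.7, -0.7]
grasp_force: 46.9
```

```bash
python3 -m creep '0 0 0.012 0 0 0;0 0 0 0 0 0;0 0 0 0 0 0'| grep -E "pos|force:"
python3 -m creep '0 0 0.004 0 0 0;0 0 0 0 0 0;0 0 0 0 0 0'| grep -E "pos|force:"
python3 -m creep '0 0 0.004 0 0 0;0 0 0 0 0 0;0 0 0 0 0 0'| grep -E "pos|force:"
python3 -m creep '0 0 0.002 0 0 0;0 0 0 0 0 0;0 0 0 0 0 0'| grep -E "pos|force:"
```

```text
position: [0.5676, -0.0122, 0.1854]
force: [0.2, -0.3, -0.0]
grasp_force: 46.9
position: [0.5677, -0.0123, 0.1841]
force: [-0.1, 0.0, -0.8]
grasp_force: 46.9
position: [0.5678, -0.0123, 0.1833]
force: [-1.7, 0.5, 5.1]
grasp_force: 47.4
position: [0.5678, -0.0124, 0.1833]
force: [-3.2, 0.4, 11.4]
grasp_force: 48.1
```

Contact at .1833, as expected. Ease the press and slide in steps.

```bash
python3 -m creep '0 0 -0.002 0 0 0;-0.013 -0.001 0 0 0 0;-0.013 -0.001 0 0 0 0;-0.013 0 0 0 0 0;0 0 0 0 0 0;0 0 0 0 0 0'| grep -E "time|pos|rot|force:"
python3 -m creep '-0.013 0 0 0 0 0;-0.013 0 0 0 0 0;0 0 0 0 0 0;0 0 0 0 0 0'| grep -E "pos|force:"
python3 -m creep '-0.01 0 0 0 0 0;-0.01 0 0 0 0 0;0 0 0 0 0 0;0 0 0 0 0 0'| grep -E "pos|force:|open"
```

```text
time: 30.82
position: [0.5704, -0.0241, 0.1833]
ee_rot: [179.9, 0.0, 103.9]
force: [0.3, -1.0, 7.1]
grasp_force: 47.5
position: [0.572, -0.0293, 0.1833]
force: [-2.0, 6.0, 8.6]
grasp_force: 47.8
position: [0.5731, -0.0325, 0.1833]
force: [-4.5, 12.1, 11.4]
opening: 0.0487
grasp_force: 48.2
```

```bash
python3 -m creep '-0.008 0 -0.002 0 0 0;-0.008 0 0 0 0 0;0 0 0 0 0 0;0 0 0 0 0 0'| grep -E "pos|force:"
python3 -m creep '-0.01 0 0 0 0 0;-0.01 0 0 0 0 0;0 0 0 0 0 0;0 0 0 0 0 0'| grep -E "pos|force:|open|rot"
```

```text
position: [0.5743, -0.0406, 0.1833]
force: [-0.6, 4.0, 2.1]
grasp_force: 47.2
position: [0.5757, -0.048, 0.1834]
ee_rot: [-180.0, 0.0, 103.9]
force: [0.2, 1.9, -0.2]
opening: 0.0479
grasp_force: 47.0
```

The ticket is under the clip (force dropped) and sits about 1 mm from home. Push gently until the stop is felt.

```bash
python3 -m creep '-0.004 0 0 0 0 0;0 0 0 0 0 0;0 0 0 0 0 0'| grep -E "pos|force:"
python3 -m creep '-0.004 0 0 0 0 0;0 0 0 0 0 0;0 0 0 0 0 0'| grep -E "pos|force:"
python3 -m creep '-0.004 0 0 0 0 0;0 0 0 0 0 0;0 0 0 0 0 0'| grep -E "pos|force:|open"
```

```text
position: [0.5759, -0.0489, 0.1834]
force: [-0.4, 2.2, -0.8]
grasp_force: 46.9
position: [0.5761, -0.0497, 0.1834]
force: [-1.6, 3.8, -1.0]
grasp_force: 46.9
position: [0.5763, -0.05, 0.1834]
force: [-2.4, 6.0, 1.1]
opening: 0.0483
grasp_force: 47.0
```

```bash
python3 -m creep '-0.005 0 0 0 0 0;0 0 0 0 0 0;0 0 0 0 0 0'| grep -E "pos|force:"
python3 -m creep '-0.005 0 0 0 0 0;0 0 0 0 0 0;0 0 0 0 0 0;0 0 0 0 0 0'| grep -E "pos|force:|rot|open"
```

```text
position: [0.5765, -0.0503, 0.1834]
force: [-3.2, 9.1, 3.2]
grasp_force: 47.2
position: [0.5766, -0.0507, 0.1834]
ee_rot: [-179.9, -0.3, 104.0]
force: [-5.5, 12.5, 4.8]
opening: 0.0483
grasp_force: 47.4
```

```bash
python3 -m creep '0.012 0 0 0 0 0;0 0 0 0 0 0;0 0 0 0 0 0'| grep -E "pos|force:"
python3 -m creep '0 0 0 0 0 0;0 0 0 0 0 0;0 0 0 0 0 0;0 0 0 0 0 0' -0.5| grep -E "pos|force|open"
python3 -m creep '0 0 -0.02 0 0 0;0 0 -0.05 0 0 0;0 0 -0.1 0 0 0;0 0 -0.1 0 0 0;0 0 -0.1 0 0 0;0 0 -0.1 0 0 0;0 0 0 0 0 0;0 0 0 0 0 0'| grep -E "time|pos|force:"
python3 -m creep '0.1 0 0 0 0 0;0.1 0 0 0 0 0;0.05 0 0 0 0 0;0 0 0 0 0 0;0 0 0 0 0 0;0 0 0 0 0 0'| grep -E "time|pos|force:"
python3 - <<'E'
from h import *
snap("wN");snap("tN","top");snap("sN","scene");im,c=load("wN");print(get_obs()["position"])
Bc=np.array([.577,-.0526])
h=cv2.cvtColor(im,cv2.COLOR_BGR2HSV);q=proj(c,np.array([.5725,-.03,.018]));print(q)
m=cv2.inRange(h,(0,60,15),(13,255,150));m=cv2.morphologyEx(m,cv2.MORPH_CLOSE,np.ones((5,5)))
d=np.array([.240,-.971]);e=np.array([.971,.240])
for k in cv2.findContours(m,cv2.RETR_EXTERNAL,cv2.CHAIN_APPROX_NONE)[0]:
    if cv2.contourArea(k)>800:
        P=np.array([plane(c,u,.018)[:2] for u in k[:,0]])-Bc;X,Y=P@d*1e3,P@e*1e3
        print(cv2.contourArea(k),"X",X.min().round(1),X.max().round(1),"Y",Y.min().round(1),Y.max().round(1))
        if abs(Y.mean())<15:
            s=(X>-50)&(X<5)
            for sg in(1,-1):
                t=s&(abs(Y-sg*25)<4);print(sg,t.sum(),np.polyfit(X[t],Y[t],1))
            t=(abs(Y)<20)&(X<-50);print("end",np.polyfit(Y[t],X[t],1))
E
```

```text
position: [0.5762, -0.0498, 0.1834]
force: [-2.6, 6.7, 0.3]
grasp_force: 47.0
position: [0.5768, -0.0516, 0.1838]
force: [0.5, -0.1, -0.7]
opening: 0.064
grasp_force: 0.0
time: 34.73
position: [0.5771, -0.051, 0.3269]
force: [-0.6, -0.0, -0.6]
grasp_force: 0.0
time: 35.23
position: [0.5584, 0.0213, 0.324]
force: [-0.2, 0.0, 0.2]
grasp_force: 0.0
[0.55864073 0.02082294 0.3243781 ]
[284.75143635 255.23033228]
821.5 X -55.6 24.1 Y -24.9 24.1
1 63 [-1.82332275e-02  2.27744081e+01]
-1 104 [ 7.64944551e-03 -2.27426339e+01]
end [ 6.91683933e-03 -5.52589936e+01]
805.0 X -212.2 -185.1 Y -24.1 9.7Traceback (most recent call last):
  File "<stdin>", line 14, in <module>
    raise TypeError("expected non-empty vector for x")
TypeError: expected non-empty vector for x
```

Run:
```python
from h import *
im,c=load("wN");h=cv2.cvtColor(im,cv2.COLOR_BGR2HSV)
Bc=np.array([.577,-.0526]);d=np.array([.240,-.971]);e=np.array([.971,.240])
m=cv2.inRange(h,(14,75,90),(34,255,255))
for k in cv2.findContours(m,cv2.RETR_EXTERNAL,cv2.CHAIN_APPROX_NONE)[0]:
    if cv2.contourArea(k)>300:
        P=np.array([plane(c,u,.012)[:2] for u in k[:,0]])-Bc;X,Y=P@d*1e3,P@e*1e3
        if X.max()<80 and X.min()>-90:
            t=(abs(Y)<30)&(X<-62);print("board end",np.median(X[t]),"Y",Y.min().round(1),Y.max().round(1),np.polyfit(Y[t],X[t],1))
for n in ("wN","tN"):
  c=load(n)[1]
  for nm,xy,D,z in (("inf",(.5255,.1275),.062,.066),("infbore",(.5255,.1275),.028,.066),("tube",(.5255,.1275),.058,.056),("mugbore",(.4994,.2818),.046,.072),("mugout",(.4994,.2818),.054,.072),("dish",(.4984,.2815),.068,.011),("lid",(.4212,.1295),.048,.018),("ring",(.4212,.129),.062,.014)):
    q=proj(c,np.array([*xy,z]))
    if not(0<q[0]<560 and 0<q[1]<420): continue
    E=ell(n,q,D,z,r=45,tol=.12)
    if len(E): mm=np.median(E,0);print(n,nm,len(E),mm.round(1),plane(c,mm[:2],z).round(4),E[:,:2].std(0).round(1))
```

```text
board end -68.94335194256266 Y -37.3 38.8 [ 2.38197195e-02 -6.86665846e+01]
wN infbore 1 [274.3  51.2  28.8   0. ] [0.5261 0.1279 0.066 ] [0. 0.]
wN lid 2 [146.2  25.5  50.3   0. ] [0.4227 0.1304 0.018 ] [0. 0.]
tN inf 4 [333.3 169.8  63.3   0. ] [0.5255 0.1259 0.066 ] [0.1 0.1]
tN tube 3 [333.4 169.8  63.6   0. ] [0.5284 0.1242 0.056 ] [0.1 0.1]
tN lid 2 [331.5 207.5  45.8   0. ] [0.4235 0.1278 0.018 ] [0. 0.]
tN ring 4 [332.  189.3  64.3   0. ] [0.4796 0.1245 0.014 ] [ 1.9 19.5]
```

```bash
python3 -c "
from workcell import *
o=get_obs();print(o['time'],o['force'],abs(o['joint_vel']).max());print(sign_off())"
```

```text
35.3833 [-0.30605555  0.2649428  -0.10344964] 0.2548861771146719
the job is handed in; nothing more can be done
None
```

The job is handed in at 35 s: lid on its ring, infuser hanging in the tube, mug standing in the dish, and the ticket slid under the clip until the stop was felt, with the arm clear; the mug was last checked by eye just after I released it, and the verdict isn't shown to me.

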